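# Make up two sensor-head kits

### The job

Make up the two kits for the next sensor heads: the camera block, the slim tall lens barrel and the finned heat sink go in the tray with three bays, the stout short lens barrel and the T-shaped bracket in the tray with two bays. Stand each part upright on the floor of a bay of its own (any bay of that tray), close to the middle of the bay, setting it down rather than dropping it. Leave the finished module, the screwdriver and the bottle as they are.

Things in the scene. Friction and masses are not known exactly. Their poses are not given: they have to be found in the camera images.
- camera_mid (a point): Camera block: black box 42 x 42 mm and 44 mm high with a round steel lens mount (diameter 30 mm, 10 mm high) on top, 54 mm high in all, about 0.16 kg. It stands upright on the bench. The point is half-way up (27 mm above its underside) on its vertical axis; x and y are square to its sides, z up.
- slim_lens_mid (a point): Slim, tall lens barrel: upright black cylinder, diameter 30 mm, 66 mm high, with two thin aluminium bands and glass on top, about 0.11 kg. The point is half-way up (33 mm above its underside) on its axis; z up.
- heatsink_mid (a point): Finned heat sink: bare aluminium block with five upright fins, 48 mm (its x, along the fins) by 40 mm (its y, across the fins), 50 mm high, about 0.14 kg. Its outer fins can be gripped across the 40 mm. The point is half-way up (25 mm above its underside), at its centre; z up.
- stout_lens_mid (a point): Stout, short lens barrel: upright black cylinder, diameter 46 mm, 50 mm high, with two thin aluminium bands and glass on top, about 0.18 kg. The point is half-way up (25 mm above its underside) on its axis; z up.
- bracket_mid (a point): Bracket of dark steel like an upside-down T: a foot plate 46 mm (its x) by 50 mm (its y) and 6 mm thick, with one upright plate, 10 mm thick in x and 50 mm wide in y, standing across the middle of the foot up to 54 mm; about 0.15 kg. Grip the upright plate across its 10 mm. The point is half-way up (27 mm above its underside), in the middle of the upright plate; z up.
- tray3: Shallow kit tray with blue plastic rims and partitions and white bay floors with THREE bays in one row along its y axis: 104 mm (x) by 250 mm (y). The bays are 96 mm (x) by 78 mm (y) inside, with a floor 3 mm above the bench and low rims and partitions 4 mm thick whose tops are 9 mm above the bench. The tray is fastened to the bench. Bay centres at y = -82, 0 and +82 mm (x = 0) in the tray's frame; z up; origin on the bench under the tray's centre. 
- tray2: Shallow kit tray with blue plastic rims and partitions and white bay floors with TWO bays in one row along its y axis: 104 mm (x) by 168 mm (y). The bays are 96 mm (x) by 78 mm (y) inside, with a floor 3 mm above the bench and low rims and partitions 4 mm thick whose tops are 9 mm above the bench. The tray is fastened to the bench. Bay centres at y = -41 and +41 mm (x = 0) in the tray's frame; z up; origin on the bench under the tray's centre. 
- module: Bystander: a finished sensor module, black, L-shaped, 125 mm (x) by 60 mm (y), 135 mm high at its back (+x) and 50 mm at its front, 0.9 kg, loose on the bench to the robot's right. Origin under its middle. Not part of the job.
- driver: Bystander: a screwdriver, loose, lying along its x axis on the bench at the robot's right front, nearer to the robot than the stock. Not part of the job.
- bottle: Bystander: a white bottle, diameter 56 mm, 130 mm high, loose, standing on the bench to the robot's left. Origin at its underside. Not part of the job.

How it is judged:
By the outcome, as a careful person would: the job done as asked, in the order asked, and still so for the second after the job is handed in, with the robot touching nothing.
It also fails if it takes over 120 s, if anything falls off the work surface, if the arm or the gripper's body presses on something with over 40 N, if the wrist force passes 120 N, or if a joint passes its speed limit or range.

### The arm

A 7-joint arm with a two-finger parallel gripper is mounted at the origin on the work surface. World frame = base frame: x ahead of the robot, y to its left, z up, the work surface at z = 0. Lengths are in m, angles in rad, forces in N, time in s.
With the tool pointing down it reaches from about 0.4 to 0.875 m from the base axis. Payload 6.5 kg.
Tool frame: the origin (TCP) lies midway between the tips of the shut fingers; the grasp point (between the pads) lies 19 mm behind it; z points along the fingers, y is the line along which they close (so a half turn about z gives the same grasp; the last joint's range is limited). The gripper opens to 85 mm and grips with 20 to 120 N. Pads are 22 mm wide; open, the fingers measure 114 mm over their backs; the gripper's body (76 mm by 85 mm) begins 54 mm behind the grasp point. The pads swing forward as they close: fully open they stand 13 mm farther back than shut.
Start: joints at [-1.183, 0.536, -0.004, 1.538, 0.003, 1.067, -0.071], TCP at [0.285, 0.584, 0.231] pointing down, gripper open.
Joint ranges: [-2.7, 2.7], [-0.37, 2.16], [-1.27, 1.26], [0.24, 2.4], [-1.31, 4.45], [0.19, 1.91], [-2.76, 2.76]. Speed limits (rad/s): [2.39, 2.39, 3.14, 3.14, 3.14, 3.14, 3.14].

### API

Orientations are given as [roll, pitch, yaw] about the fixed x, y, z axes, in that order (R = Rz(yaw) Ry(pitch) Rx(roll)).
In Python, from rig import manip gives the robot as it stands. The module is installed in compiled form; this text tells all that it offers.
- The arm moves only by the shell command python3 -m crank 'ROWS'. ROWS is JSON, one flat list of numbers, 7 for each row, row after row: the turn, a rotation vector about the tool's x, y, z each as a share of 8 degrees, from -1 to 1, then the shift along the tool's x, y, z each as a share of 0.025 m, from -1 to 1, then the gripper command: -1 is fully open, 1 is shut, values between are in proportion. A call has 1 to 12 rows; each row shifts and turns the commanded pose from where the row before left it, along the tool's axes as they then stand; what a row does not reach is not made up. A row lasts 1/10 s, in which the tool goes at most 50 mm and 8.59 degrees, less where a joint would pass 70% of its speed; a pose out of reach is approached as far as the arm can. A call with a number of a shift or a turn outside -1 to 1 is refused whole. A call with a gripper value outside its range is refused whole. The fingers move at their own pace and stop on an object; the grip force is fixed at half the most. Time passes only in rows, so rows that do not move let the fingers close. It gives the time, the measured TCP pose, the force, the opening and the grip force at its end, in the units of the state.
- manip.state(): the state, without advancing time (a new reading comes with each control period).
- manip.snapshot(name): name is "side" or "top" or "wrist"; returns a dict with "color" (384x512x3 uint8, red, green, blue), "camera_matrix" (3x3 intrinsics, pixels), "R" (3x3) and "t" (3): a world point X has camera coordinates R X + t; the wrist camera has in their place "T_tool_cam" (4x4, takes a point from camera to tool coordinates, whose origin is the TCP and whose axes are the flange's). Camera axes: x right, y down, z forward; pixel columns grow to the right and rows downward; lengths in m; the calibration is good to about 2 mm. A picture is of the moment at which its call begins: read the wrist's pose just before it. There is no depth.
- manip.finish_job(): hands the job in; it is judged then, once.
The state is a dict: "t": time; "qpos": joint angles; "qvel": joint speeds; "tau": joint torques, N m; "ee_pos": TCP position; "tool_rot": TCP orientation; "wrist_force": force on the tool from outside, world axes, zero at the start; "moment": the same for the moment, N m; "grip_width": opening from 0.0 (shut) to 1.0 (fully open); "grasp_force": force on a finger pad.
Only numpy, scipy, OpenCV 4.12 (cv2) and the standard library are available. Lean on these libraries where they do the work, as an engineer would, in place of code of your own. Each camera call takes 0.05 s, during which the arm holds its last target. There are 200 camera calls.

## Working session

There is one attempt and no reset: what is moved stays moved. The work goes in short steps, Python scripts to look and compute and a shell command to move; the robot and the scene stay as the last step left them, time stands still between calls to the robot, and variables do not carry over. Pictures are saved under pics/ and viewed, at most 14 in all, crops included, and the job is handed in when it is done.

```bash
mkdir -p pics
python3 - <<'E'
from rig import manip
import cv2,pickle
s=manip.state();print(s)
d={}
for n in("top","side"):
    d[n]=manip.snapshot(n);cv2.imwrite(f"pics/{n}0.png",d[n]["color"][:,:,::-1])
    print(n,d[n]["camera_matrix"].tolist(),d[n]["R"].tolist(),d[n]["t"].tolist())
pickle.dump(d,open("d0.pkl","wb"))
E
```

```text
{'t': 0.0, 'qpos': array([-1.18322321,  0.53714083, -0.00441575,  1.53885696,  0.00257187,
        1.06729724, -0.07122151]), 'qvel': array([ 0.00073078,  0.00048376,  0.00082553,  0.00161332,  0.00147379,
        0.00062045, -0.00030817]), 'tau': array([-7.27744609e-04, -5.83408248e+01,  1.04805429e+00, -2.59119380e+01,
        1.22475461e-02,  9.25035041e-03,  4.14337296e-05]), 'ee_pos': array([0.28468302, 0.58365149, 0.23043602]), 'tool_rot': array([-3.13989965e+00,  1.11898664e-04,  2.68783678e+00]), 'wrist_force': array([-0.43237768,  1.03372601, -0.50624869]), 'moment': array([-0.03235021, -0.0293172 ,  0.00078877]), 'grasp_force': 0.0, 'grip_width': 1.001357339016851}
top [[463.7787114837783, 0.0, 252.5735434815739], [0.0, 463.7787114837783, 185.5169053881934], [0.0, 0.0, 1.0]] [[-0.017274492842168462, -0.9998504180083505, -0.0008564493988421823], [-0.9883488240157201, 0.017205319321864896, -0.1512302187189319], [0.1512223328870085, -0.0017659545746051318, -0.9884981979956521]] [0.0009242390356953912, 0.4704500317002535, 1.5576425154351725]
side [[418.8657309512336, 0.0, 259.27177197532677], [0.0, 418.8657309512336, 193.66600269387584], [0.0, 0.0, 1.0]] [[0.8258021295255255, -0.563725012950607, -0.016277366032169806], [-0.3092269387682862, -0.42847289684884493, -0.8489933315438665], [0.4716243666426723, 0.706133901211234, -0.5281527907235757]] [-0.39773272666075843, 0.19128957575455705, 1.0300919035407803]
```

View pics/top0.png

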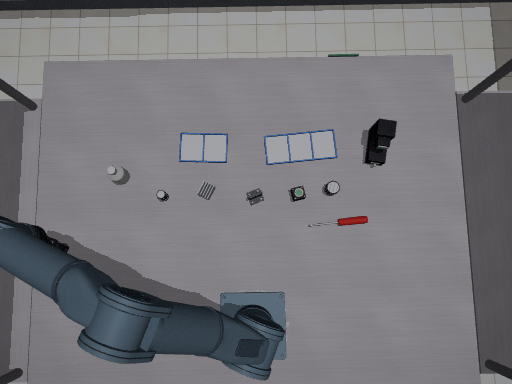

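View pics/side0.png

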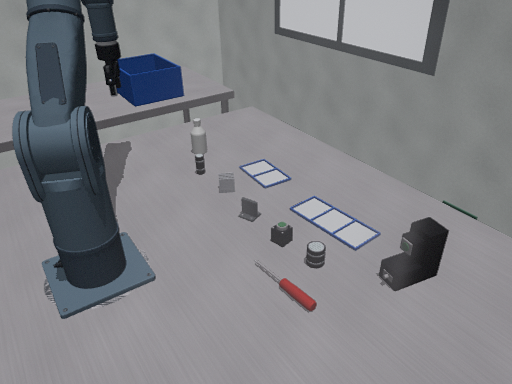

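The top view shows the slim lens at about (162,195), heat sink (206,190), bracket (255,196), camera block (298,193), stout lens (332,187), tray2 (203,148) and tray3 (300,147). The side view agrees. The bottle is at (117,174), and the module and driver are on the right.

```bash
cat > h.py <<'E'
import numpy as np,cv2,pickle
from scipy.spatial.transform import Rotation as Ro
def Rt(rpy): return Ro.from_euler('xyz',rpy).as_matrix()
def cast(uv,K,R,t,z):
    """pixels -> world points on plane z; X_cam = R X + t"""
    uv=np.atleast_2d(uv).astype(float); d=np.c_[uv,np.ones(len(uv))]@np.linalg.inv(K).T@R
    c=-R.T@t; return c+d*((z-c[2])/d[:,2])[:,None]
def wrist(name):
    from rig import manip
    s=manip.state(); w=manip.snapshot("wrist"); T=np.eye(4);T[:3,:3]=Rt(s["tool_rot"]);T[:3,3]=s["ee_pos"]
    M=np.linalg.inv(T@w["T_tool_cam"]); cv2.imwrite(f"pics/{name}.png",w["color"][:,:,::-1])
    d=(w["color"],np.array(w["camera_matrix"]),M[:3,:3],M[:3,3]); pickle.dump(d,open(name+".pkl","wb")); return d
def plan(x,y,z,yaw,s=None):
    """units: turn (about tool z) and shift tool xyz, in shares, from the measured pose"""
    from rig import manip
    s=manip.state(); R=Rt(s["tool_rot"]); G=Rt([np.pi,0,yaw])
    best=min((Ro.from_matrix(R.T@Rt([np.pi,0,yaw+k*np.pi])).as_rotvec() for k in(0,1)),key=np.linalg.norm)
    d=R.T@(np.array([x,y,z])-s["ee_pos"])
    print("pos",s["ee_pos"].round(4),"rpy",s["tool_rot"].round(3),"q",s["qpos"].round(2),"F",s["wrist_force"].round(1),"w",round(s["grip_width"],2),"t",round(s["t"],2))
    G2=R@Ro.from_rotvec(best).as_matrix()
    print("turn units",(np.degrees(best)/8).round(2),"shift units now-axes",(d/.025).round(2),"goal-axes",(G2.T@R@d/.025).round(2))
E
python3 - <<'E'
from h import *
d=pickle.load(open("d0.pkl","rb"));w=d["top"];c=w["color"];K,R,t=w["camera_matrix"],w["R"],w["t"]
hsv=cv2.cvtColor(c,cv2.COLOR_RGB2HSV)
m=cv2.inRange(hsv,(100,110,60),(125,255,255));m[:110]=0;m[175:]=0
for k in cv2.findContours(m,cv2.RETR_EXTERNAL,cv2.CHAIN_APPROX_NONE)[0]:
    if cv2.contourArea(k)<300: continue
    P=cast(k[:,0],K,R,t,.009)[:,:2]; r=cv2.minAreaRect((P*1000).astype(np.float32)); print("tray",r,cv2.boundingRect(k))
for n,uv,z in(("cam",(298,193),.05),("slim",(161,194),.066),("sink",(206,190),.05),("stout",(332,187),.05),("br",(255,196),.03),("bottle",(117,174),.1),("mod",(380,140),.1)):
    print(n,cast(uv,K,R,t,z)[0].round(3))
cv2.imwrite("pics/topcrop.png",cv2.resize(c[170:215,140:350,::-1],None,fx=3.8,fy=3.8,interpolation=cv2.INTER_CUBIC))
from rig import manip
w=wrist("w0");print(manip.snapshot("wrist")["T_tool_cam"].round(3).tolist(),w[1].round(1).tolist())
E
```

```text
tray ((614.9297485351562, 165.46383666992188), (168.17559814453125, 104.23812103271484), 87.5031509399414) (179, 133, 49, 30)
cam [ 0.44  -0.161  0.05 ]
slim [0.442 0.301 0.066]
sink [0.456 0.151 0.05 ]
stout [ 0.458 -0.277  0.05 ]
br [ 0.435 -0.015  0.03 ]
bottle [0.507 0.441 0.1  ]
mod [ 0.607 -0.436  0.1  ]
[[0.001, -0.946, -0.324, 0.083], [1.0, 0.001, 0.001, 0.0], [-0.0, -0.324, 0.946, -0.142], [0.0, 0.0, 0.0, 1.0]] [[266.9, 0.0, 255.4], [0.0, 266.9, 186.0], [0.0, 0.0, 1.0]]
```

View pics/topcrop.png

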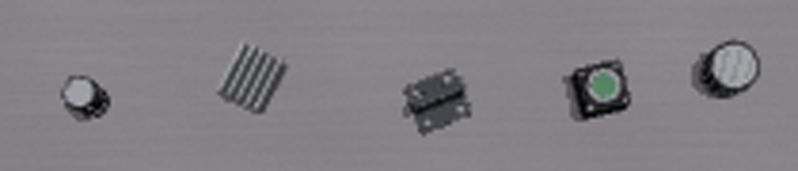

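The crop shows each part clearly. The camera block is turned about 20°, the fins run about 25° off the image vertical, and the bracket plate runs about 20° off the image horizontal. Next I fit tray3 and plan the first move.

Run:
```python
from h import *
d=pickle.load(open("d0.pkl","rb"));w=d["top"];c=w["color"];K,R,t=w["camera_matrix"],w["R"],w["t"]
hsv=cv2.cvtColor(c,cv2.COLOR_RGB2HSV)
m=cv2.inRange(hsv,(98,80,40),(128,255,255));m[:110]=0;m[175:]=0
for lo,hi in((170,240),(250,350)):
    v,u=np.nonzero(m[:,lo:hi]);P=cast(np.c_[u+lo,v],K,R,t,.009)[:,:2]
    print("tray",cv2.minAreaRect((P*1000).astype(np.float32)),len(u))
plan(.44,-.161,.23,np.radians(111))
```

```text
tray ((613.8806762695312, 165.67530822753906), (169.46524047851562, 105.14096069335938), 88.99690246582031) 246
tray ((611.6222534179688, -177.77171325683594), (105.82653045654297, 250.55856323242188), 4.890348434448242) 339
pos [0.2848 0.5839 0.2307] rpy [-3.14   0.     2.688] q [-1.18  0.54 -0.    1.54  0.    1.07 -0.07] F [ 0.1  0.3 -0.8] w 1.0 t 0.2
turn units [-0.01  0.    5.38] shift units now-axes [-18.64 -24.06   0.06] goal-axes [-3.004e+01 -4.880e+00  3.000e-02]
```

```bash
python3 -m crank '[0,0,0.9,0,0,0,-1, 0,0,0.9,0,0,0,-1, 0,0,0.9,0,0,0,-1, 0,0,0.9,0,0,0,-1, 0,0,0.9,0,0,0,-1, 0,0,0.88,0,0,0,-1, 0,0,0,-1,-0.16,0,-1, 0,0,0,-1,-0.16,0,-1, 0,0,0,-1,-0.16,0,-1, 0,0,0,-1,-0.16,0,-1, 0,0,0,-1,-0.16,0,-1, 0,0,0,-1,-0.16,0,-1]'
python3 -m crank '[0,0,0,-1,-0.16,0,-1, 0,0,0,-1,-0.16,0,-1, 0,0,0,-1,-0.16,0,-1, 0,0,0,-1,-0.16,0,-1, 0,0,0,-1,-0.16,0,-1, 0,0,0,-1,-0.16,0,-1, 0,0,0,-1,-0.16,0,-1, 0,0,0,-1,-0.16,0,-1, 0,0,0,-1,-0.16,0,-1, 0,0,0,-1,-0.16,0,-1, 0,0,0,-1,-0.16,0,-1, 0,0,0,-1,-0.16,0,-1]'
python3 -m crank '[0,0,0,-1,-0.16,0,-1, 0,0,0,-1,-0.16,0,-1, 0,0,0,-1,-0.16,0,-1, 0,0,0,-1,-0.16,0,-1, 0,0,0,-1,-0.16,0,-1, 0,0,0,-1,-0.16,0,-1, 0,0,0,-1,-0.16,0,-1, 0,0,0,-1,-0.16,0,-1, 0,0,0,-1,-0.16,0,-1, 0,0,0,-1,-0.16,0,-1, 0,0,0,-1,-0.16,0,-1, 0,0,0,-1,-0.16,0,-1]'
python3 - <<'E'
from h import *
wrist("w1");plan(.44,-.161,.23,np.radians(111))
E
```

```text
t: 1.4
ee_pos: [0.3162, 0.4344, 0.2312]
tool_rot: [-3.141, 0.0, 1.937]
wrist_force: [0.5, 0.1, -0.4]
grip_width: 0.997
grasp_force: 0.0
t: 2.6
ee_pos: [0.3787, 0.1372, 0.2314]
tool_rot: [3.141, -0.0, 1.937]
wrist_force: [1.1, -0.2, 0.6]
grip_width: 0.999
grasp_force: 0.0
t: 3.8
ee_pos: [0.4412, -0.16, 0.2313]
tool_rot: [3.141, -0.0, 1.937]
wrist_force: [-0.1, 0.0, 0.0]
grip_width: 1.004
grasp_force: 0.0
pos [ 0.4418 -0.1643  0.2318] rpy [3.141 0.004 1.933] q [-0.27  0.26  0.63  2.03 -0.19  0.91  0.82] F [-0.4 -2.3  0.7] w 1.0 t 3.85
turn units [ 0.    0.03 -0.03] shift units now-axes [ 0.15 -0.02  0.07] goal-axes [ 0.15 -0.02  0.07]
```

View pics/w1.png

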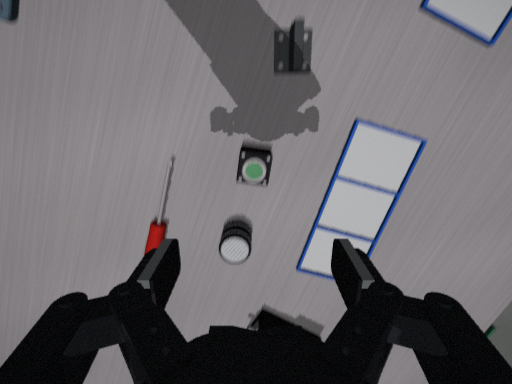

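The wrist view shows the camera block's green lens at (255,170), stout lens top (235,249), bracket (293,50) and tray3 corners at about (358,120), (425,141) and (297,269). I'll take a settled picture and measure from it.

```bash
python3 -m crank '[0,0,0,0,0,0,-1, 0,0,0,0,0,0,-1]' >/dev/null
python3 - <<'E'
from h import *
c,K,R,t=wrist("w2")
hsv=cv2.cvtColor(c,cv2.COLOR_RGB2HSV)
g=cv2.inRange(hsv,(60,50,40),(95,255,255));g[:130]=0;g[200:]=0
v,u=np.nonzero(g);print("green",u.mean(),v.mean(),len(u),cast((u.mean(),v.mean()),K,R,t,.053))
b=cv2.inRange(hsv,(100,120,40),(125,255,255));b[:, :290]=0;b[:110]=0;b[285:]=0;b[:,430:]=0
v,u=np.nonzero(b);P=cast(np.c_[u,v],K,R,t,.009)[:,:2]
print("tray3 visible",cv2.minAreaRect((P*1000).astype(np.float32)))
print("corners",cv2.boxPoints(cv2.minAreaRect((P*1000).astype(np.float32))).round(0).tolist())
a=cv2.resize(c[10:90,255:335],(400,400),interpolation=cv2.INTER_CUBIC);e=cv2.resize(c[130:210,210:290],(400,400),interpolation=cv2.INTER_CUBIC)
cv2.imwrite("pics/w2c.png",np.clip(np.hstack([a,e])[:,:,::-1].astype(float)*2,0,255).astype(np.uint8))
E
```

```text
green 253.93965517241378 169.91379310344828 232 [[ 0.4415021  -0.16343127  0.053     ]]
tray3 visible ((608.6571655273438, -177.91415405273438), (105.24925994873047, 247.9228973388672), 4.872461318969727)
corners [[546.0, -59.0], [567.0, -306.0], [672.0, -297.0], [651.0, -50.0]]
```

View pics/w2c.png

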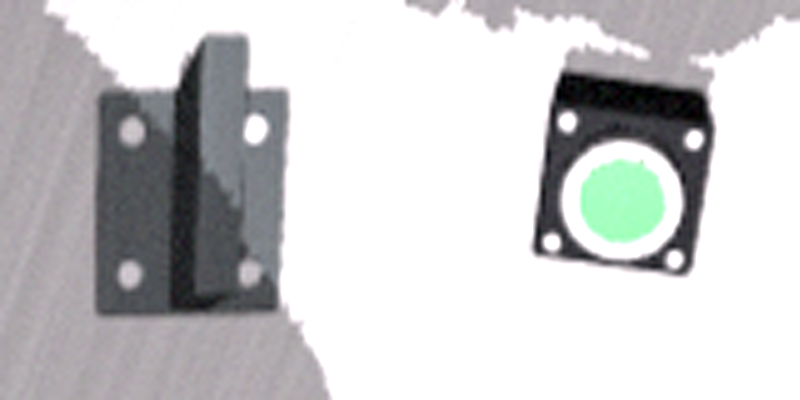

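The crop shows the block's screws and the bracket's foot corners sharply, so I cast both to the world frame.

Run:
```python
from h import *
c,K,R,t=pickle.load(open("w2.pkl","rb"))
def q(n,px,z):
    P=cast(px,K,R,t,z)[:,:2]; e=P[1]-P[0]+P[2]-P[3]; f=P[3]-P[0]+P[2]-P[1]
    print(n,P.mean(0).round(4),"ang01",np.degrees(np.arctan2(e[1],e[0])).round(1),"ang03",np.degrees(np.arctan2(f[1],f[0])).round(1),np.linalg.norm(e)/2,np.linalg.norm(f)/2)
s=lambda p,o:np.array(p)/5+o
q("block",s([(168,121),(295,138),(275,259),(151,242)],(210,130)),.045)
q("brfoot",s([(100,90),(288,90),(277,312),(98,314)],(255,10)),.006)
q("brholes",s([(132,132),(256,128),(249,274),(130,274)],(255,10)),.006)
plan(.4415,-.1634,.10,np.radians(115))
plan(.4415,-.1634,.014,np.radians(119))
```

```text
block [ 0.442  -0.1632] ang01 13.1 ang03 -77.4 0.03214373799243956 0.032066281537144525
brfoot [ 0.4366 -0.0157] ang01 21.3 ang03 -68.2 0.045386942092730885 0.04971544574170669
brholes [ 0.4367 -0.0154] ang01 21.9 ang03 -68.3 0.03004247096903292 0.03209820030175774
pos [ 0.441  -0.158   0.2311] rpy [-3.141e+00 -1.000e-03  1.938e+00] q [-0.28  0.25  0.62  2.03 -0.19  0.91  0.81] F [-0.5  0.4  0. ] w 1.0 t 4.1
turn units [-0.   -0.01 -0.5 ] shift units now-axes [-0.21 -0.06  5.24] goal-axes [-0.2  -0.07  5.24]
pos [ 0.441  -0.158   0.2311] rpy [-3.141e+00 -1.000e-03  1.938e+00] q [-0.28  0.25  0.62  2.03 -0.19  0.91  0.81] F [-0.5  0.4  0. ] w 1.0 t 4.1
turn units [-0.   -0.01 -1.  ] shift units now-axes [-0.22 -0.06  8.68] goal-axes [-0.2  -0.09  8.68]
```

```bash
python3 -m crank '[0,0,0.5,-0.2,-0.06,0,-1, 0,0,0.5,0,0,0,-1, 0,0,0,0,0,1,-1, 0,0,0,0,0,1,-1, 0,0,0,0,0,1,-1, 0,0,0,0,0,1,-1, 0,0,0,0,0,0.6,-1, 0,0,0,0,0,0,-1, 0,0,0,0,0,0,-1, 0,0,0,0,0,0,-1, 0,0,0,0,0,0,-1]'
python3 - <<'E'
from h import *
plan(.442,-.1633,.014,np.radians(103))
c,K,R,t=wrist("w3")
plan(.442,-.1633,.014,np.radians(103))
g=cv2.inRange(cv2.cvtColor(c,cv2.COLOR_RGB2HSV),(60,50,40),(95,255,255));g[:100]=0;g[330:]=0;g[:,:150]=0;g[:,350:]=0
v,u=np.nonzero(g);print("green",u.mean(),v.mean(),len(u),cast((u.mean(),v.mean()),K,R,t,.053))
E
```

```text
t: 5.2
ee_pos: [0.4423, -0.1642, 0.1172]
tool_rot: [3.14, 0.001, 1.797]
wrist_force: [0.1, -0.4, -0.9]
grip_width: 0.998
grasp_force: 0.0
pos [ 0.4423 -0.1642  0.1172] rpy [3.140e+00 1.000e-03 1.797e+00] q [-0.18  0.46  0.54  2.11 -0.38  0.66  0.85] F [ 0.1 -0.4 -0.9] w 1.0 t 5.2
turn units [ 0.01  0.   -0.  ] shift units now-axes [ 0.04 -0.01  4.13] goal-axes [ 0.04 -0.    4.13]
pos [ 0.4422 -0.1642  0.1171] rpy [3.14  0.    1.797] q [-0.18  0.46  0.54  2.11 -0.38  0.66  0.85] F [-0.4  0.5  0.1] w 1.0 t 5.25
turn units [ 0.01  0.   -0.  ] shift units now-axes [ 0.04 -0.    4.12] goal-axes [0.04 0.   4.12]
green 253.80464216634428 199.65764023210832 517 [[ 0.44159277 -0.16345261  0.053     ]]
```

View pics/w3.png

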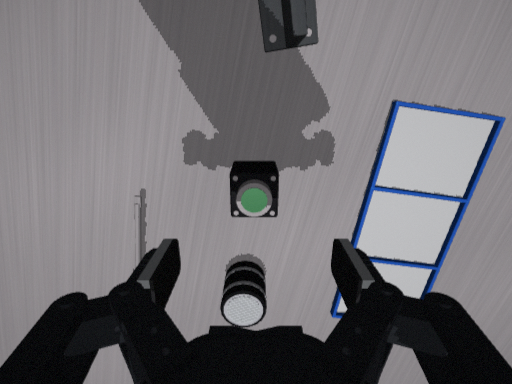

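The picture shows the block square to the image at (254,200), and the position agrees. I'll descend, grip and lift.

```bash
python3 -m crank '[0,0,0,0.04,0,1,-1, 0,0,0,0,0,1,-1, 0,0,0,0,0,1,-1, 0,0,0,0,0,0.7,-1, 0,0,0,0,0,0.4,-1, 0,0,0,0,0,0,1, 0,0,0,0,0,0,1, 0,0,0,0,0,0,1, 0,0,0,0,0,0,1, 0,0,0,0,0,0,1, 0,0,0,0,0,0,1, 0,0,0,0,0,0,1]'
python3 -c "
from h import *
plan(.618,-.2597,.1,np.radians(94.9))"
```

```text
t: 6.45
ee_pos: [0.4421, -0.1636, 0.0149]
tool_rot: [3.14, 0.001, 1.797]
wrist_force: [-0.5, 0.2, 6.6]
grip_width: 0.48
grasp_force: 61.1
pos [ 0.4421 -0.1636  0.0149] rpy [3.140e+00 1.000e-03 1.797e+00] q [-0.04  0.65  0.37  2.13 -0.54  0.44  0.99] F [-0.5  0.2  6.6] w 0.48 t 6.45
turn units [0.01 0.   1.01] shift units now-axes [-5.33  6.   -3.39] goal-axes [-4.43  6.68 -3.4 ]
```

```bash
python3 -m crank '[0,0,0,0,0,-0.8,1, 0,0,0,0,0,-0.8,1, 0,0,0,0,0,-0.8,1, 0,0,1,0,0,0,1, 0,0,0,-0.63,0.95,0,1, 0,0,0,-0.63,0.95,0,1, 0,0,0,-0.63,0.95,0,1, 0,0,0,-0.63,0.95,0,1, 0,0,0,-0.63,0.95,0,1, 0,0,0,-0.63,0.95,0,1, 0,0,0,-0.63,0.95,0,1, 0,0,0,0,0,0,1]'
python3 -m crank '[0,0,0,0,0,0,1, 0,0,0,0,0,0,1, 0,0,0,0,0,0,1]'
python3 - <<'E'
from h import *
plan(.618,-.2597,.018,np.radians(94.9))
c,K,R,t=wrist("w4")
b=cv2.inRange(cv2.cvtColor(c,cv2.COLOR_RGB2HSV),(100,120,40),(125,255,255))
cv2.imwrite("pics/w4.png",c[:,:,::-1])
E
```

```text
t: 7.65
ee_pos: [0.6197, -0.2605, 0.0748]
tool_rot: [3.138, 0.003, 1.658]
wrist_force: [0.3, -0.1, -0.2]
grip_width: 0.483
grasp_force: 61.2
t: 7.95
ee_pos: [0.6157, -0.2581, 0.0739]
tool_rot: [-3.141, -0.001, 1.657]
wrist_force: [-0.2, 0.1, -1.5]
grip_width: 0.476
grasp_force: 61.2
pos [ 0.6157 -0.2581  0.0739] rpy [-3.141e+00 -1.000e-03  1.657e+00] q [-0.01  0.81  0.52  1.61 -0.5   0.86  0.79] F [-0.2  0.1 -1.5] w 0.48 t 7.95
turn units [-0.   -0.01  0.01] shift units now-axes [-0.07  0.09  2.24] goal-axes [-0.07  0.09  2.24]
```

View pics/w4.png

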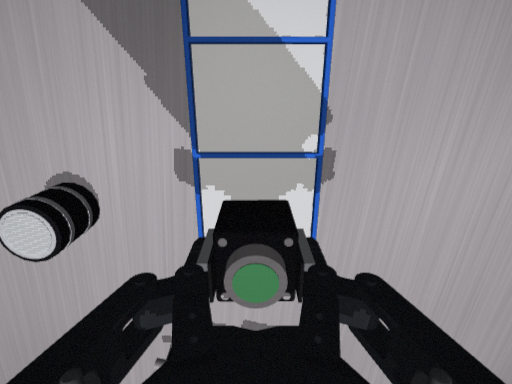

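The block is held over the end bay. Rim and partition crossings are at about (194,155), (322,155), (187,40) and (330,40), which I use to refine the tray3 pose.

Run:
```python
from h import *
c,K,R,t=pickle.load(open("w4.pkl","rb"))
P=cast([(194,155),(322,155),(330.5,40.5),(187,40.5)],K,R,t,.009)[:,:2];print(P.round(4).tolist())
f=P[2]+P[3]-P[0]-P[1];print("centre",P.mean(0),np.degrees(np.arctan2(f[1],f[0]))-90,np.linalg.norm(f)/2,np.linalg.norm(P[1]-P[0]))
y=f/np.linalg.norm(f)
for k in(-.082,0,.082):print((P.mean(0)+k*y).round(4))
b=P.mean(0)-.082*y
plan(*b,.018,np.radians(94.9))
```

```text
[[0.5648, -0.2239], [0.6651, -0.215], [0.6575, -0.1352], [0.5589, -0.1438]]
centre [ 0.61157297 -0.17949683] 4.841125076948984 0.08022270561487987 0.10066659161315933
[ 0.6185 -0.2612]
[ 0.6116 -0.1795]
[ 0.6047 -0.0978]
pos [ 0.6159 -0.2582  0.074 ] rpy [-3.141e+00 -1.000e-03  1.657e+00] q [-0.01  0.81  0.52  1.61 -0.5   0.86  0.79] F [ 0.5 -0.  -1.6] w 0.48 t 8.0
turn units [-0.   -0.    0.01] shift units now-axes [-0.13  0.09  2.24] goal-axes [-0.13  0.09  2.24]
```

```bash
python3 -m crank '[0,0,0,-0.13,0.09,0.8,1, 0,0,0,0,0,0.7,1, 0,0,0,0,0,0.4,1, 0,0,0,0,0,0.15,1, 0,0,0,0,0,0.1,1, 0,0,0,0,0,0.05,1, 0,0,0,0,0,0,1, 0,0,0,0,0,0,1]'
```

```text
t: 8.8
ee_pos: [0.6194, -0.262, 0.0194]
tool_rot: [3.141, 0.0, 1.657]
wrist_force: [-0.7, -0.2, -1.0]
grip_width: 0.479
grasp_force: 61.2
```

```bash
python3 -m crank '[0,0,0,0,0,0.04,1, 0,0,0,0,0,0.03,1, 0,0,0,0,0,0,1]'
python3 -m crank '[0,0,0,0,0,0,0.6, 0,0,0,0,0,0,0, 0,0,0,0,0,0,-0.5, 0,0,0,0,0,0,-0.5, 0,0,0,0,0,-0.5,-0.5, 0,0,0,0,0,-1,-1, 0,0,0,0,0,-1,-1, 0,0,0,0,0,-1,-1, 0,0,0,0,0,-1,-1, 0,0,0,0,0,0,-1]'
python3 -c "
from h import *
plan(.442,.20,.17,np.radians(120))"
```

```text
t: 9.1
ee_pos: [0.6194, -0.2619, 0.018]
tool_rot: [3.141, -0.0, 1.657]
wrist_force: [-1.2, 1.0, 5.5]
grip_width: 0.479
grasp_force: 62.1
t: 10.1
ee_pos: [0.6214, -0.2633, 0.1344]
tool_rot: [3.135, 0.003, 1.657]
wrist_force: [-0.3, -0.4, 0.4]
grip_width: 1.0
grasp_force: 0.0
pos [ 0.6214 -0.2633  0.1344] rpy [3.135e+00 3.000e-03 1.657e+00] q [-0.03  0.75  0.56  1.57 -0.46  0.95  0.77] F [-0.3 -0.4  0.4] w 1.0 t 10.1
turn units [ 0.04  0.03 -3.13] shift units now-axes [19.08 -5.54 -1.52] goal-axes [19.64  3.05 -1.42]
```

```bash
python3 -m crank '[0,0,0,0.96,-0.28,-0.2,-1, 0,0,0,0.96,-0.28,-0.2,-1, 0,0,0,0.96,-0.28,-0.2,-1, 0,0,0,0.96,-0.28,-0.2,-1, 0,0,0,0.96,-0.28,-0.2,-1, 0,0,0,0.96,-0.28,-0.2,-1, 0,0,0,0.96,-0.28,-0.2,-1, 0,0,0,0.96,-0.28,0,-1, 0,0,0,0.96,-0.28,0,-1, 0,0,0,0.96,-0.28,0,-1, 0,0,0,0.96,-0.28,0,-1, 0,0,0,0.96,-0.28,0,-1]' >/dev/null
python3 -m crank '[0,0,0,0.96,-0.28,0,-1, 0,0,0,0.96,-0.28,0,-1, 0,0,0,0.96,-0.28,0,-1, 0,0,0,0.96,-0.28,0,-1, 0,0,0,0.96,-0.28,0,-1, 0,0,0,0.96,-0.28,0,-1, 0,0,0,0.96,-0.28,0,-1, 0,0,-1,0,0,0,-1, 0,0,-1,0,0,0,-1, 0,0,0,0,0,0,-1, 0,0,0,0,0,0,-1, 0,0,0,0,0,0,-1]'
python3 -m crank '[0,0,0,0,0,0,-1, 0,0,0,0,0,0,-1]' >/dev/null
python3 - <<'E'
from h import *
wrist("w5");plan(.442,.301,.13,np.radians(111))
E
```

```text
t: 12.5
ee_pos: [0.4471, 0.1807, 0.1645]
tool_rot: [-3.141, 0.0, 1.933]
wrist_force: [-1.2, 1.0, 0.0]
grip_width: 1.002
grasp_force: 0.0
pos [0.4471 0.1809 0.1645] rpy [-3.142  0.     1.936] q [-0.92  0.39  0.55  2.06 -0.28  0.77  0.16] F [-0.2 -0.   0.1] w 1.0 t 12.75
turn units [-0.    0.   -0.01] shift units now-axes [4.56 1.52 1.38] goal-axes [4.56 1.53 1.38]
```

View pics/w5.png

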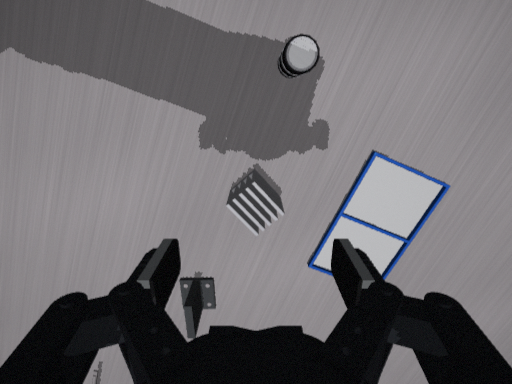

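The slim lens top is at (301,54), the heat sink's fin tops at about (256,208), and tray2's partition runs (343,214) to (410,240). I'll enlarge for detail.

Run:
```python
from h import *
c,K,R,t=pickle.load(open("w5.pkl","rb"))
f=lambda r:cv2.resize(c[r[0]:r[0]+80,r[1]:r[1]+80],(400,400),interpolation=cv2.INTER_CUBIC)
cv2.imwrite("pics/w5c.png",np.clip(np.hstack([f((25,260)),f((160,215))])[:,:,::-1].astype(float)*1.5,0,255).astype(np.uint8))
b=cv2.inRange(cv2.cvtColor(c,cv2.COLOR_RGB2HSV),(100,120,40),(125,255,255));b[:, :300]=0
v,u=np.nonzero(b);P=cast(np.c_[u,v],K,R,t,.009)[:,:2];r=cv2.minAreaRect((P*1000).astype(np.float32))
print(r,cv2.boxPoints(r).round().tolist())
```

```text
((611.7636108398438, 165.84521484375), (166.03868103027344, 105.77950286865234), 87.80437469482422) [[556.0, 85.0], [661.0, 81.0], [668.0, 247.0], [562.0, 251.0]]
```

View pics/w5c.png

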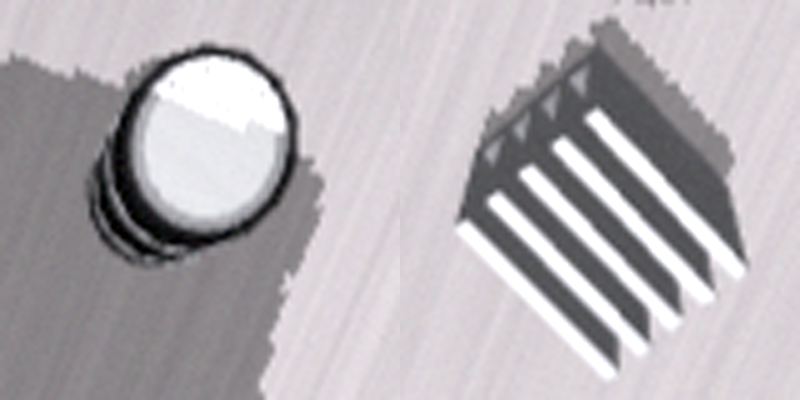

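Run:
```python
from h import *
c,K,R,t=pickle.load(open("w5.pkl","rb"))
sl=cast((302.4,52.6),K,R,t,.066)[0];print("slim",sl)
P=cast(np.array([(62,224),(212,376),(342,275),(193,112)])/5+(215,160),K,R,t,.05)[:,:2]
f=P[1]+P[2]-P[0]-P[3];e=P[3]+P[2]-P[0]-P[1]
print("sink",P.mean(0),"fins",np.degrees(np.arctan2(f[1],f[0])),np.linalg.norm(f)/2,"across",np.degrees(np.arctan2(e[1],e[0])),np.linalg.norm(e)/2)
plan(sl[0],sl[1],.13,np.radians(111))
```

```text
slim [0.44197631 0.30264001 0.066     ]
sink [0.45886192 0.15243792] fins -27.944502116941813 0.047604011037471215 across 62.58405290373574 0.03652394250351086
pos [0.4471 0.1809 0.1645] rpy [-3.142  0.     1.936] q [-0.92  0.39  0.55  2.06 -0.28  0.77  0.16] F [-0.2 -0.   0.1] w 1.0 t 12.75
turn units [-0.    0.   -0.01] shift units now-axes [4.62 1.55 1.38] goal-axes [4.62 1.55 1.38]
```

```bash
python3 -m crank '[0,0,0,0.93,0.31,0,-1, 0,0,0,0.93,0.31,0,-1, 0,0,0,0.92,0.31,0,-1, 0,0,0,0.92,0.31,0,-1, 0,0,0,0.92,0.31,0,-1, 0,0,0,0,0,1,-1, 0,0,0,0,0,1,-1, 0,0,0,0,0,0,-1, 0,0,0,0,0,0,-1, 0,0,0,0,0,0,-1, 0,0,0,0,0,0,-1]'
python3 - <<'E'
from h import *
c,K,R,t=wrist("w6")
g=cv2.cvtColor(c,cv2.COLOR_RGB2GRAY)[100:330,170:340]
m=cv2.morphologyEx((g>150).astype(np.uint8),cv2.MORPH_OPEN,np.ones((5,5)))
for k in cv2.findContours(m,cv2.RETR_EXTERNAL,cv2.CHAIN_APPROX_NONE)[0]:
    if cv2.contourArea(k)>150:
        e=cv2.fitEllipse(k);p=np.array(e[0])+(170,100);print(p,e[1],cast(p,K,R,t,.066))
cv2.imwrite("pics/w6.png",c[:,:,::-1])
plan(.442,.3026,.018,np.radians(111))
E
```

```text
t: 13.85
ee_pos: [0.4427, 0.303, 0.1157]
tool_rot: [3.14, -0.001, 1.936]
wrist_force: [-0.4, -0.1, -0.4]
grip_width: 1.0
grasp_force: 0.0
[329.8327179  306.99163818] (21.88932991027832, 38.43326187133789) [[0.54044659 0.23681911 0.066     ]]
[252.23731232 209.60949707] (25.82101821899414, 26.8862247467041) [[0.44171788 0.30086452 0.066     ]]
[216.51322174 206.1740799 ] (16.4394474029541, 56.38998031616211) [[0.4147517  0.29364445 0.066     ]]
[294.13201904 224.28141785] (73.08837890625, 134.2892608642578) [[0.47740361 0.30090345 0.066     ]]
[181.26226616 183.60157776] (30.872636795043945, 90.02021026611328) [[0.38409316 0.30168782 0.066     ]]
pos [0.4426 0.303  0.1156] rpy [ 3.140e+00 -1.000e-03  1.936e+00] q [-1.04  0.55  0.47  1.95 -0.36  0.73  0.01] F [ 0.7 -0.3 -0.2] w 1.0 t 13.9
turn units [ 0.01 -0.01 -0.01] shift units now-axes [-0.01 -0.04  3.9 ] goal-axes [-0.01 -0.03  3.9 ]
```

View pics/w6.png

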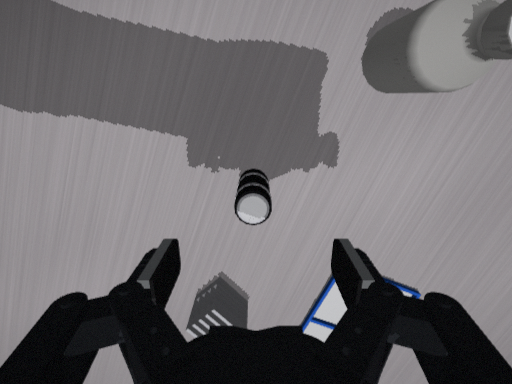

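The slim lens is at (253,208), centred between the fingers. I'll descend and grip.

```bash
python3 -m crank '[0,0,0,-0.04,-0.03,1,-1, 0,0,0,0,0,1,-1, 0,0,0,0,0,1,-1, 0,0,0,0,0,0.6,-1, 0,0,0,0,0,0.2,-1, 0,0,0,0,0,0,1, 0,0,0,0,0,0,1, 0,0,0,0,0,0,1, 0,0,0,0,0,0,1, 0,0,0,0,0,0,1, 0,0,0,0,0,0,1, 0,0,0,0,0,0,1]'
python3 -m crank '[0,0,0,0,0,0,1, 0,0,0,0,0,0,1]'
python3 -c "
from h import *
plan(.6047,-.0978,.11,np.radians(94.9))"
```

```text
t: 15.1
ee_pos: [0.4421, 0.3019, 0.0205]
tool_rot: [3.14, -0.001, 1.937]
wrist_force: [-2.3, -0.6, 5.2]
grip_width: 0.32
grasp_force: 58.7
t: 15.3
ee_pos: [0.4421, 0.3019, 0.0205]
tool_rot: [3.14, -0.001, 1.937]
wrist_force: [-1.2, -0.1, 5.0]
grip_width: 0.324
grasp_force: 58.7
pos [0.4421 0.3019 0.0205] rpy [ 3.140e+00 -1.000e-03  1.937e+00] q [-0.96  0.7   0.36  1.97 -0.46  0.54  0.09] F [-1.2 -0.1  5. ] w 0.32 t 15.3
turn units [ 0.01 -0.01  2.01] shift units now-axes [-17.25   0.36  -3.59] goal-axes [-16.48   5.12  -3.58]
```

```bash
python3 -m crank '[0,0,0,0,0,-0.9,1, 0,0,0,0,0,-0.9,1, 0,0,0,0,0,-0.9,1, 0,0,0,0,0,-0.9,1, 0,0,1,0,0,0,1, 0,0,1,0,0,0,1, 0,0,0,-0.97,0.3,0,1, 0,0,0,-0.97,0.3,0,1, 0,0,0,-0.97,0.3,0,1, 0,0,0,-0.97,0.3,0,1, 0,0,0,-0.97,0.3,0,1, 0,0,0,-0.97,0.3,0,1]' >/dev/null
python3 -m crank '[0,0,0,-0.97,0.3,0,1, 0,0,0,-0.97,0.3,0,1, 0,0,0,-0.97,0.3,0,1, 0,0,0,-0.97,0.3,0,1, 0,0,0,-0.97,0.3,0,1, 0,0,0,-0.97,0.3,0,1, 0,0,0,-0.97,0.3,0,1, 0,0,0,-0.97,0.3,0,1, 0,0,0,-0.97,0.3,0,1, 0,0,0,-0.97,0.3,0,1, 0,0,0,-0.97,0.3,0,1, 0,0,0,0,0,0,1]'
python3 -m crank '[0,0,0,0,0,0,1, 0,0,0,0,0,0,1, 0,0,0,0,0,0,1]' >/dev/null
python3 - <<'E'
from h import *
c,K,R,t=wrist("w7")
g=cv2.cvtColor(c,cv2.COLOR_RGB2GRAY)[150:330,200:310]
m=cv2.morphologyEx((g>120).astype(np.uint8),cv2.MORPH_OPEN,np.ones((5,5)))
from rig import manip; z=manip.state()["ee_pos"][2]-.0205+.066
for k in cv2.findContours(m,cv2.RETR_EXTERNAL,cv2.CHAIN_APPROX_NONE)[0]:
    if cv2.contourArea(k)>150:
        e=cv2.fitEllipse(k);p=np.array(e[0])+(200,150);print(p,e[1],cast(p,K,R,t,z))
cv2.imwrite("pics/w7.png",c[:,:,::-1])
plan(.6047,-.0978,.024,np.radians(94.9))
E
```

```text
t: 17.7
ee_pos: [0.6049, -0.103, 0.1103]
tool_rot: [3.14, 0.003, 1.653]
wrist_force: [-0.6, -0.7, -0.3]
grip_width: 0.328
grasp_force: 59.2
[283.09339905 315.44606018] (13.91818904876709, 24.294628143310547) [[ 0.61847669 -0.10721568  0.15499438]]
[228.26015854 315.73677063] (14.82711410522461, 24.49095916748047) [[ 0.59359211 -0.10965189  0.15499438]]
[255.29589462 293.36178589] (40.01988220214844, 49.41664505004883) [[ 0.60475735 -0.0960818   0.15499438]]
[254.84001923 183.21886444] (79.57090759277344, 117.63541412353516) [[ 0.60001736 -0.04516131  0.15499438]]
pos [ 0.6041 -0.0968  0.1095] rpy [-3.141e+00 -1.000e-03  1.659e+00] q [-0.28  0.68  0.52  1.75 -0.44  0.83  0.53] F [ 0.4  0.1 -1.2] w 0.32 t 18.05
turn units [-0.   -0.01  0.02] shift units now-axes [-0.04  0.02  3.42] goal-axes [-0.04  0.02  3.42]
```

View pics/w7.png

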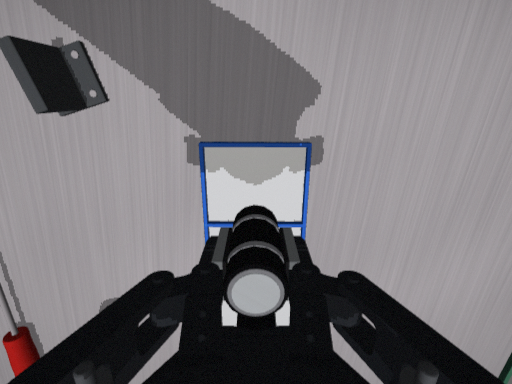

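The barrel is held centrally, with its glass at (255,293). Tray3's end rim is at v=144 and the nearer partition at v=224. I'll check those against the tray fit before lowering.

Run:
```python
from h import *
c,K,R,t=pickle.load(open("w7.pkl","rb"))
print(cast([(256,224),(256,144),(203,144),(309,144)],K,R,t,.009).round(4).tolist())
```

```text
[[0.6088, -0.1362, 0.009], [0.6015, -0.0557, 0.009], [0.5535, -0.06, 0.009], [0.6495, -0.0514, 0.009]]
```

```bash
python3 -m crank '[0,0,0,0,0.02,1,1, 0,0,0,0,0,1,1, 0,0,0,0,0,0.7,1, 0,0,0,0,0,0.4,1, 0,0,0,0,0,0.2,1, 0,0,0,0,0,0.06,1, 0,0,0,0,0,0,1, 0,0,0,0,0,0,1, 0,0,0,0,0,0,1]'
```

```text
t: 18.95
ee_pos: [0.6053, -0.0982, 0.0262]
tool_rot: [3.14, 0.0, 1.657]
wrist_force: [-0.6, 0.3, -1.5]
grip_width: 0.326
grasp_force: 59.3
```

Now 2.7 mm more until contact, then release and go to the heat sink.

```bash
python3 -m crank '[0,0,0,0,0,0.06,1, 0,0,0,0,0,0.04,1, 0,0,0,0,0,0.02,1, 0,0,0,0,0,0,1]'
python3 -m crank '[0,0,0,0,0,0,0.6, 0,0,0,0,0,0,0.2, 0,0,0,0,0,0,-0.2, 0,0,0,0,0,0,-0.5, 0,0,0,0,0,-0.5,-0.5, 0,0,0,0,0,-1,-1, 0,0,0,0,0,-1,-1, 0,0,0,0,0,-1,-1, 0,0,0,0,0,-1,-1, 0,0,0,0,0,0,-1]'
python3 -c "
from h import *
plan(.4589,.1524,.13,np.radians(152))"
```

```text
t: 19.35
ee_pos: [0.605, -0.0982, 0.0235]
tool_rot: [3.141, -0.0, 1.657]
wrist_force: [-3.1, 0.5, 8.4]
grip_width: 0.324
grasp_force: 60.1
t: 20.35
ee_pos: [0.6073, -0.099, 0.1394]
tool_rot: [3.135, 0.001, 1.657]
wrist_force: [0.3, -0.2, 0.3]
grip_width: 1.002
grasp_force: 0.0
pos [ 0.6073 -0.099   0.1394] rpy [3.135e+00 1.000e-03 1.657e+00] q [-0.29  0.64  0.55  1.74 -0.42  0.87  0.52] F [ 0.3 -0.2  0.3] w 1.0 t 20.35
turn units [ 0.04  0.03 -7.13] shift units now-axes [10.53 -5.05  0.33] goal-axes [9.96 6.09 0.37]
```

```bash
python3 -m crank '[0,0,0,0.96,-0.46,0,-1, 0,0,0,0.96,-0.46,0,-1, 0,0,0,0.96,-0.46,0,-1, 0,0,0,0.96,-0.46,0,-1, 0,0,0,0.96,-0.46,0,-1, 0,0,0,0.96,-0.46,0,-1, 0,0,0,0.96,-0.46,0,-1, 0,0,0,0.96,-0.46,0,-1, 0,0,0,0.96,-0.46,0,-1, 0,0,0,0.96,-0.46,0,-1, 0,0,0,0.96,-0.46,0,-1]' >/dev/null
python3 -m crank '[0,0,-0.89,0,0,0,-1, 0,0,-0.89,0,0,0,-1, 0,0,-0.89,0,0,0,-1, 0,0,-0.89,0,0,0,-1, 0,0,-0.89,0,0,0,-1, 0,0,-0.89,0,0,0,-1, 0,0,-0.89,0,0,0,-1, 0,0,-0.89,0,0,0,-1, 0,0,0,0,0,0,-1, 0,0,0,0,0,0,-1, 0,0,0,0,0,0,-1, 0,0,0,0,0,0,-1]'
python3 - <<'E'
from h import *
c,K,R,t=wrist("w8")
plan(.4589,.1524,.015,np.radians(152))
cv2.imwrite("pics/w8.png",cv2.resize(c[130:250,190:330,::-1],None,fx=5,fy=5,interpolation=cv2.INTER_CUBIC))
E
```

```text
t: 22.65
ee_pos: [0.4559, 0.1539, 0.135]
tool_rot: [-3.141, 0.0, 2.65]
wrist_force: [-0.5, 0.2, -0.3]
grip_width: 0.997
grasp_force: 0.0
pos [0.4559 0.1539 0.135 ] rpy [-3.141  0.     2.651] q [-0.68  0.41  0.31  2.07 -0.19  0.69  0.84] F [-0.9 -0.9 -0.2] w 1.0 t 22.7
turn units [-0.    0.   -0.02] shift units now-axes [-0.14  0.    4.8 ] goal-axes [-0.14  0.    4.8 ]
```

View pics/w8.png

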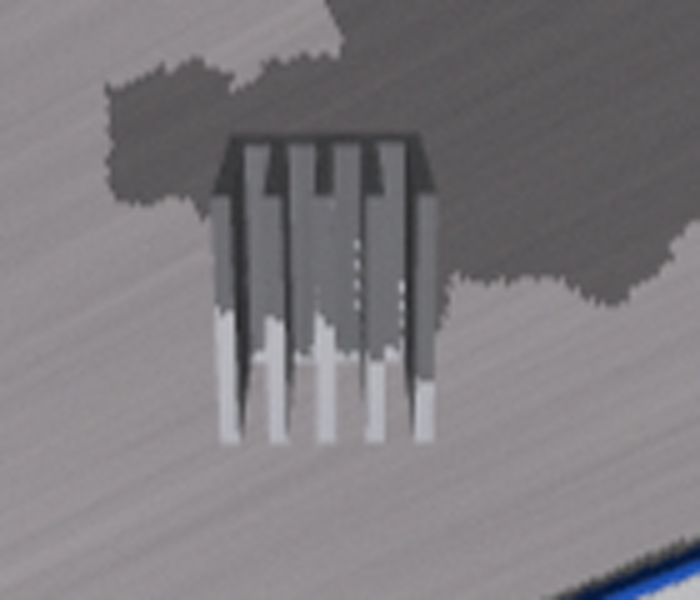

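The fins are vertical in the picture, so the grip is square. The top corners run (212..437, 195..443) in the crop.

Run:
```python
from h import *
c,K,R,t=pickle.load(open("w8.pkl","rb"))
P=cast(np.array([(212,195),(437,195),(437,443),(219,443)])/5+(190,130),K,R,t,.05);p=P.mean(0);print(p)
plan(p[0],p[1],.015,np.radians(152))
```

```text
[0.45839973 0.1528257  0.05      ]
pos [0.4559 0.1539 0.135 ] rpy [-3.141  0.     2.651] q [-0.68  0.41  0.31  2.07 -0.19  0.69  0.84] F [-0.9 -0.9 -0.2] w 1.0 t 22.7
turn units [-0.    0.   -0.02] shift units now-axes [-0.11  0.01  4.8 ] goal-axes [-0.11  0.01  4.8 ]
```

```bash
python3 -m crank '[0,0,0,-0.11,0,1,-1, 0,0,0,0,0,1,-1, 0,0,0,0,0,1,-1, 0,0,0,0,0,1,-1, 0,0,0,0,0,0.5,-1, 0,0,0,0,0,0.25,-1, 0,0,0,0,0,0,1, 0,0,0,0,0,0,1, 0,0,0,0,0,0,1, 0,0,0,0,0,0,1, 0,0,0,0,0,0,1, 0,0,0,0,0,0,1]'
python3 -m crank '[0,0,0,0,0,0,1, 0,0,0,0,0,0,1]'
python3 -c "
from h import *
plan(.6116,-.1795,.10,np.radians(94.9))"
```

```text
t: 23.9
ee_pos: [0.4591, 0.1529, 0.0174]
tool_rot: [3.14, 0.001, 2.651]
wrist_force: [-1.0, -0.4, 6.2]
grip_width: 0.46
grasp_force: 60.9
t: 24.1
ee_pos: [0.4591, 0.1529, 0.0174]
tool_rot: [3.14, 0.001, 2.651]
wrist_force: [-1.1, -0.5, 6.0]
grip_width: 0.461
grasp_force: 60.9
pos [0.4591 0.1529 0.0174] rpy [3.140e+00 1.000e-03 2.651e+00] q [-0.58  0.64  0.21  2.1  -0.3   0.44  0.94] F [-1.1 -0.5  6. ] w 0.46 t 24.1
turn units [0.01 0.   7.13] shift units now-axes [-11.64  -8.85  -3.31] goal-axes [-13.77   4.94  -3.3 ]
```

```bash
python3 -m crank '[0,0,0,0,0,-1,1, 0,0,0,0,0,-1,1, 0,0,0,0,0,-1,1, 0,0,0,0,0,-1,1, 0,0,0.89,0,0,0,1, 0,0,0.89,0,0,0,1, 0,0,0.89,0,0,0,1, 0,0,0.89,0,0,0,1, 0,0,0.89,0,0,0,1, 0,0,0.89,0,0,0,1, 0,0,0.89,0,0,0,1, 0,0,0.89,0,0,0,1]' >/dev/null
python3 -m crank '[0,0,0,-0.98,0.35,0,1, 0,0,0,-0.98,0.35,0,1, 0,0,0,-0.98,0.35,0,1, 0,0,0,-0.98,0.35,0,1, 0,0,0,-0.98,0.35,0,1, 0,0,0,-0.98,0.35,0,1, 0,0,0,-0.98,0.35,0,1, 0,0,0,-0.98,0.35,0,1, 0,0,0,-0.98,0.35,0,1, 0,0,0,-0.98,0.35,0,1, 0,0,0,-0.98,0.35,0,1, 0,0,0,-0.98,0.35,0,1]' >/dev/null
python3 -m crank '[0,0,0,-0.98,0.35,0,1, 0,0,0,-0.98,0.35,0,1, 0,0,0,0,0,0,1, 0,0,0,0,0,0,1, 0,0,0,0,0,0,1, 0,0,0,0,0,0,1]'
python3 - <<'E'
from h import *
wrist("w9")
plan(.6116,-.1795,.0204,np.radians(94.9))
E
```

```text
t: 27.1
ee_pos: [0.6099, -0.1769, 0.1163]
tool_rot: [-3.141, -0.001, 1.659]
wrist_force: [-0.4, -0.1, -1.7]
grip_width: 0.456
grasp_force: 60.9
pos [ 0.61   -0.1771  0.1163] rpy [-3.141e+00 -1.000e-03  1.659e+00] q [-0.15  0.71  0.54  1.69 -0.45  0.87  0.66] F [ 0.3 -0.3 -1.3] w 0.46 t 27.15
turn units [-0.   -0.01  0.02] shift units now-axes [-0.1   0.06  3.84] goal-axes [-0.1   0.06  3.84]
```

View pics/w9.png

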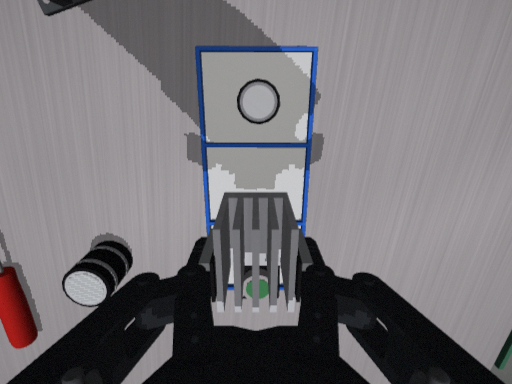

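The slim lens stands in the end bay (258,101) and the sink is over the middle bay. I'll lower it.

```bash
python3 -m crank '[0,0,0,-0.1,0.06,1,1, 0,0,0,0,0,1,1, 0,0,0,0,0,0.9,1, 0,0,0,0,0,0.5,1, 0,0,0,0,0,0.25,1, 0,0,0,0,0,0.1,1, 0,0,0,0,0,0,1, 0,0,0,0,0,0,1, 0,0,0,0,0,0,1]'
```

```text
t: 28.05
ee_pos: [0.6124, -0.181, 0.0234]
tool_rot: [3.14, 0.0, 1.657]
wrist_force: [0.2, 1.0, -0.9]
grip_width: 0.454
grasp_force: 60.9
```

```bash
python3 -m crank '[0,0,0,0.05,-0.03,0.05,1, 0,0,0,0,0,0.05,1, 0,0,0,0,0,0.03,1, 0,0,0,0,0,0,1]'
python3 -m crank '[0,0,0,0,0,0,0.6, 0,0,0,0,0,0,0.2, 0,0,0,0,0,0,-0.2, 0,0,0,0,0,0,-0.5, 0,0,0,0,0,-0.5,-0.5, 0,0,0,0,0,-1,-1, 0,0,0,0,0,-1,-1, 0,0,0,0,0,-1,-1, 0,0,0,0,0,-1,-1, 0,0,0,0,0,-0.3,-1]'
python3 -m crank '[0,0,0,-0.47,-0.93,0,-1, 0,0,0,-0.47,-0.93,0,-1, 0,0,0,-0.47,-0.93,0,-1, 0,0,0,-0.47,-0.93,0,-1, 0,0,0,-0.47,-0.93,0,-1, 0,0,0,-0.47,-0.93,0,-1, 0,0,0,-0.47,-0.93,0,-1, 0,0,0,0,0,0,-1, 0,0,0,0,0,0,-1, 0,0,0,0,0,0,-1, 0,0,0,0,0,0,-1]'
python3 - <<'E'
from h import *
c,K,R,t=wrist("w10")
g=cv2.cvtColor(c,cv2.COLOR_RGB2GRAY)
m=cv2.morphologyEx((g>140).astype(np.uint8),cv2.MORPH_OPEN,np.ones((3,3)))
k,_=cv2.findContours(m,cv2.RETR_CCOMP,cv2.CHAIN_APPROX_NONE)
for k in k:
    if 200<cv2.contourArea(k)<4000:
        e=cv2.fitEllipse(k);print(np.round(e[0]+e[1],1),cast(e[0],K,R,t,.05).round(4))
plan(.458,-.277,.015,np.radians(94.9))
E
```

```text
t: 28.45
ee_pos: [0.611, -0.1794, 0.0204]
tool_rot: [3.141, -0.001, 1.657]
wrist_force: [-4.2, 2.1, 10.7]
grip_width: 0.459
grasp_force: 62.3
t: 29.45
ee_pos: [0.6126, -0.1806, 0.1428]
tool_rot: [3.137, 0.002, 1.657]
wrist_force: [1.2, -0.4, 1.2]
grip_width: 1.001
grasp_force: 0.0
t: 30.55
ee_pos: [0.4569, -0.2749, 0.1392]
tool_rot: [3.141, -0.0, 1.659]
wrist_force: [-0.4, 0.5, -0.3]
grip_width: 0.998
grasp_force: 0.0
[109.4 364.5  33.6  35.7] [[ 0.3047 -0.5089  0.05  ]]
[254.9 198.   34.3  40.8] [[ 0.4578 -0.2822  0.05  ]]
[401.4 171.6  67.9 101.7] [[ 0.5864 -0.2451  0.05  ]]
[449.6  93.7   8.9  90.6] [[ 0.608  -0.1769  0.05  ]]
[438.2  94.    9.   88.4] [[ 0.5988 -0.1779  0.05  ]]
[415.3  93.7  36.8  74.4] [[ 0.5801 -0.1793  0.05  ]]
[431.3  24.4  52.2 125.8] [[ 0.5781 -0.1298  0.05  ]]
pos [ 0.4567 -0.275   0.1392] rpy [ 3.141 -0.     1.659] q [ 0.01  0.52  0.58  1.95 -0.4   0.78  0.91] F [0.4 0.7 0.9] w 1.0 t 30.6
turn units [ 0.   -0.    0.02] shift units now-axes [-0.08  0.04  4.97] goal-axes [-0.08  0.04  4.97]
```

View pics/w10.png

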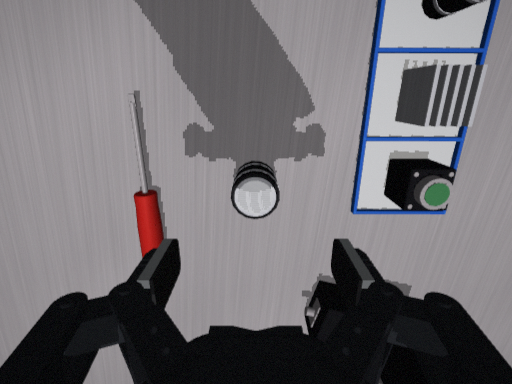

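All three parts stand in tray3. The stout lens is at (255,196), and the driver (148,220) and module (320,300) are clear of the gripper. I'll descend and grip.

```bash
python3 -m crank '[0,0,0,-0.24,0.03,1,-1, 0,0,0,0,0,1,-1, 0,0,0,0,0,1,-1, 0,0,0,0,0,1,-1, 0,0,0,0,0,0.6,-1, 0,0,0,0,0,0.3,-1, 0,0,0,0,0,0,-1, 0,0,0,0,0,0,1, 0,0,0,0,0,0,1, 0,0,0,0,0,0,1, 0,0,0,0,0,0,1, 0,0,0,0,0,0,1]'
python3 -m crank '[0,0,0,0,0,0,1, 0,0,0,0,0,0,1]'
python3 - <<'E'
from h import *
y=np.radians(-2.2);Y=np.array([-np.sin(y),np.cos(y)])
for k in(-.041,.041):print(np.array([.6135,.1657])+k*Y)
p=np.array([.6135,.1657])-.041*Y
plan(*p,.12,np.radians(87.8))
E
```

```text
t: 31.8
ee_pos: [0.4578, -0.2819, 0.0179]
tool_rot: [3.14, 0.001, 1.657]
wrist_force: [-0.7, 0.6, 7.2]
grip_width: 0.51
grasp_force: 60.4
t: 32.0
ee_pos: [0.4578, -0.282, 0.0179]
tool_rot: [3.14, 0.001, 1.657]
wrist_force: [-1.2, 0.4, 6.2]
grip_width: 0.512
grasp_force: 60.4
[0.6119261  0.12473022]
[0.6150739  0.20666978]
pos [ 0.4578 -0.282   0.0179] rpy [3.140e+00 1.000e-03 1.657e+00] q [ 0.14  0.73  0.43  1.97 -0.55  0.56  1.03] F [-1.2  0.4  6.2] w 0.51 t 32.0
turn units [0.01 0.   0.89] shift units now-axes [15.67  7.56 -4.08] goal-axes [16.49  5.54 -4.08]
```

```bash
python3 -m crank '[0,0,0,0,0,-1,1, 0,0,0,0,0,-1,1, 0,0,0,0,0,-1,1, 0,0,0,0,0,-1,1, 0,0,0,1,0.417,0,1, 0,0,0,1,0.417,0,1, 0,0,0,1,0.417,0,1, 0,0,0,1,0.417,0,1, 0,0,0,1,0.417,0,1, 0,0,0,1,0.417,0,1, 0,0,0,1,0.417,0,1, 0,0,0,1,0.417,0,1]' >/dev/null
python3 -m crank '[0,0,0,1,0.417,0,1, 0,0,0,1,0.417,0,1, 0,0,0,1,0.417,0,1, 0,0,0,1,0.417,0,1, 0,0,0,1,0.417,0,1, 0,0,0,1,0.417,0,1, 0,0,0,1,0.417,0,1, 0,0,0,1,0.417,0,1, 0,0,0,1,0.417,0,1, 0,0,0,1,0.417,0,1, 0,0,0,1,0.417,0,1, 0,0,0.89,0,0,0,1]' >/dev/null
python3 -m crank '[0,0,0,0,0,0,1, 0,0,0,0,0,0,1, 0,0,0,0,0,0,1, 0,0,0,0,0,0,1]'
python3 - <<'E'
from h import *
c,K,R,t=wrist("w11")
b=cv2.inRange(cv2.cvtColor(c,cv2.COLOR_RGB2HSV),(100,120,40),(125,255,255))
v,u=np.nonzero(b);P=cast(np.c_[u,v],K,R,t,.009)[:,:2]
# rims: points by rough tray coords
y=np.radians(-2.2);X=np.array([np.cos(y),np.sin(y)]);Y=np.array([-X[1],X[0]])
q=np.c_[(P-[.6135,.1657])@X,(P-[.6135,.1657])@Y]*1000
def line(sel,ax):
    o=q[sel];a=np.polyfit(o[:,1-ax],o[:,ax],1);print(len(o),"mean",o.mean(0).round(1),"slope deg",np.degrees(a[0]).round(2),"at0",a[1].round(1))
line((abs(q[:,0]+50)<8)&(abs(q[:,1]-45)<32),0);line((abs(q[:,0]-50)<8)&(abs(q[:,1]-45)<32),0)
line((abs(q[:,1]-82)<8)&(abs(q[:,0])<44),1);line((abs(q[:,1])<8)&(abs(q[:,0])<44),1)
m=(cv2.cvtColor(c,cv2.COLOR_RGB2GRAY)>110).astype(np.uint8);m[:240]=0;m[345:]=0;m[:,:215]=0;m[:,295:]=0
m=cv2.morphologyEx(m,cv2.MORPH_OPEN,np.ones((5,5)))
from rig import manip; z=manip.state()["ee_pos"][2]-.0179+.05
for k in cv2.findContours(m,cv2.RETR_EXTERNAL,cv2.CHAIN_APPROX_NONE)[0]:
    if cv2.contourArea(k)>300: e=cv2.fitEllipse(k);print(np.round(e[0]+e[1],1),cast(e[0],K,R,t,z).round(4))
plan(.6151,.2067,.0209,np.radians(87.8))
E
```

```text
t: 34.8
ee_pos: [0.6134, 0.2079, 0.117]
tool_rot: [3.142, 0.0, 1.533]
wrist_force: [0.2, -0.6, -2.1]
grip_width: 0.511
grasp_force: 61.7
244 mean [-48.4  45.9] slope deg 0.04 at0 -48.5
283 mean [50.2 46.2] slope deg -0.04 at0 50.2
429 mean [-0.9 81.7] slope deg -0.01 at0 81.7
75 mean [4.1 0.9] slope deg 0.09 at0 0.9
[254.1 311.8  36.3  90.8] [[0.6127 0.1853 0.149 ]]
[255.3 271.6  64.4  77.6] [[0.6142 0.2099 0.149 ]]
pos [0.6134 0.2081 0.1169] rpy [-3.142 -0.     1.533] q [-0.78  0.74  0.58  1.65 -0.49  0.9  -0.05] F [ 0.2  0.1 -2. ] w 0.51 t 34.85
turn units [-0.   -0.    0.01] shift units now-axes [-0.05  0.07  3.84] goal-axes [-0.05  0.07  3.84]
```

```bash
python3 -m crank '[0,0,0,-0.06,0.07,1,1, 0,0,0,0,0,1,1, 0,0,0,0,0,0.9,1, 0,0,0,0,0,0.5,1, 0,0,0,0,0,0.25,1, 0,0,0,0,0,0.08,1, 0,0,0,0,0,0,1, 0,0,0,0,0,0,1, 0,0,0,0,0,0,1]'
```

```text
t: 35.75
ee_pos: [0.6157, 0.2074, 0.0244]
tool_rot: [3.14, -0.001, 1.533]
wrist_force: [0.1, 0.3, -2.2]
grip_width: 0.509
grasp_force: 61.7
```

```bash
python3 -m crank '[0,0,0,0,0,0.06,1, 0,0,0,0,0,0.05,1, 0,0,0,0,0,0.04,1, 0,0,0,0,0,0,1]'
python3 -m crank '[0,0,0,0,0,0,0.6, 0,0,0,0,0,0,0.2, 0,0,0,0,0,0,-0.2, 0,0,0,0,0,0,-0.5, 0,0,0,0,0,-0.5,-0.5, 0,0,0,0,0,-1,-1, 0,0,0,0,0,-1,-1, 0,0,0,0,0,-1,-1, 0,0,0,0,0,-1,-1, 0,0,0,0,0,-0.3,-1, 0,0,0,0,0,0,-1]'
python3 -c "
from h import *
plan(.4367,-.0155,.14,np.radians(111.6))"
```

```text
t: 36.15
ee_pos: [0.6153, 0.2073, 0.021]
tool_rot: [-3.141, -0.001, 1.533]
wrist_force: [-3.5, -1.3, 9.2]
grip_width: 0.515
grasp_force: 63.1
t: 37.25
ee_pos: [0.616, 0.2074, 0.1413]
tool_rot: [3.139, -0.001, 1.533]
wrist_force: [0.4, 0.1, -0.0]
grip_width: 1.0
grasp_force: 0.0
pos [0.616  0.2074 0.1413] rpy [ 3.139e+00 -1.000e-03  1.533e+00] q [-0.79  0.71  0.6   1.64 -0.47  0.94 -0.06] F [ 0.4  0.1 -0. ] w 1.0 t 37.25
turn units [ 0.02 -0.   -2.97] shift units now-axes [-9.18 -6.83  0.02] goal-axes [-5.65 -9.95  0.05]
```

```bash
python3 -m crank '[0,0,0,-0.92,-0.68,0,-1, 0,0,0,-0.92,-0.68,0,-1, 0,0,0,-0.92,-0.68,0,-1, 0,0,0,-0.92,-0.68,0,-1, 0,0,0,-0.92,-0.68,0,-1, 0,0,0,-0.92,-0.68,0,-1, 0,0,0,-0.92,-0.68,0,-1, 0,0,0,-0.92,-0.68,0,-1, 0,0,0,-0.92,-0.68,0,-1, 0,0,0,-0.92,-0.68,0,-1, 0,0,-1,0,0,0,-1, 0,0,-1,0,0,0,-1]' >/dev/null
python3 -m crank '[0,0,-1,0,0,0,-1, 0,0,0,0,0,0,-1, 0,0,0,0,0,0,-1, 0,0,0,0,0,0,-1, 0,0,0,0,0,0,-1]'
python3 - <<'E'
from h import *
c,K,R,t=wrist("w12")
# foot outline: darker/bluish than bench; holes = bright spots on foot. Look near predicted foot
R0=lambda a:np.array([[np.cos(a),-np.sin(a)],[np.sin(a),np.cos(a)]])
a=np.radians(21.6);o=np.array([.4367,-.0155])
for sx in(-1,1):
  for sy in(-1,1):
    w=np.r_[o+R0(a)@[sx*.015,sy*.016],.006];p=K@(R@w+t);print((p[:2]/p[2]).round(1),end=" ")
hsv=cv2.cvtColor(c,cv2.COLOR_RGB2HSV)
p=K@(R@np.r_[o,.02]+t);u,v=(p[:2]/p[2]).astype(int);print("ctr",u,v)
for r in range(v-45,v+46,6): print(r,cv2.cvtColor(c,cv2.COLOR_RGB2GRAY)[r,u-48:u+49:3].tolist())
plan(.4367,-.0155,.018,np.radians(111.6))
E
```

```text
t: 38.95
ee_pos: [0.4364, -0.0162, 0.1396]
tool_rot: [-3.141, 0.0, 1.951]
wrist_force: [0.1, 0.1, -0.4]
grip_width: 1.002
grasp_force: 0.0
[241.6 189.9] [241.3 161.3] [269. 190.] [269.7 161.5] ctr 255 179
134 [90, 91, 89, 89, 93, 93, 88, 88, 92, 90, 90, 85, 88, 92, 91, 89, 90, 92, 88, 89, 89, 90, 91, 91, 91, 90, 90, 91, 94, 89, 93, 92, 89]
140 [92, 93, 94, 92, 92, 88, 91, 91, 90, 93, 88, 89, 92, 91, 89, 90, 90, 90, 88, 90, 89, 90, 92, 95, 92, 91, 89, 91, 87, 92, 94, 90, 93]
146 [91, 89, 91, 93, 91, 88, 90, 90, 92, 89, 91, 91, 90, 89, 92, 88, 91, 91, 89, 91, 90, 92, 96, 92, 93, 90, 92, 87, 90, 94, 93, 90, 90]
152 [91, 90, 90, 94, 87, 90, 90, 93, 91, 48, 43, 42, 44, 45, 46, 41, 45, 43, 44, 42, 44, 45, 42, 58, 92, 94, 90, 89, 93, 94, 91, 92, 91]
158 [144, 148, 125, 88, 89, 96, 142, 124, 88, 42, 45, 58, 43, 41, 40, 24, 18, 24, 41, 41, 41, 66, 37, 45, 92, 87, 89, 94, 90, 92, 92, 124, 93]
164 [145, 144, 143, 140, 143, 143, 149, 140, 143, 76, 72, 90, 67, 39, 40, 33, 34, 31, 39, 41, 43, 54, 40, 45, 89, 92, 149, 144, 142, 147, 144, 150, 146]
170 [142, 146, 140, 143, 144, 148, 138, 140, 145, 7
[... 1103 characters left out ...]
3, 144, 139, 141, 144, 138, 145, 142, 133, 69, 66, 68, 143, 144, 144, 146, 141, 142, 142, 142, 144, 143, 146, 146, 145, 141, 144]
218 [138, 140, 146, 141, 139, 142, 144, 140, 142, 145, 141, 142, 141, 138, 144, 143, 142, 140, 143, 147, 147, 142, 142, 144, 144, 144, 143, 147, 146, 145, 142, 145, 144]
224 [141, 144, 141, 141, 141, 143, 136, 140, 147, 142, 143, 140, 137, 146, 141, 139, 139, 143, 145, 144, 143, 143, 145, 144, 145, 143, 145, 146, 146, 144, 145, 141, 143]
pos [ 0.4365 -0.0162  0.1397] rpy [-3.141  0.     1.951] q [-0.54  0.36  0.57  2.18 -0.31  0.67  0.62] F [ 0.6 -0.3 -0.2] w 1.0 t 39.0
turn units [-0.    0.    0.02] shift units now-axes [0.02 0.02 4.87] goal-axes [0.02 0.02 4.87]
```

The bracket's holes lie on the predicted pixels, so the grasp pose is right. I'll descend and grip.

```bash
python3 -m crank '[0,0,0,0.02,0.02,1,-1, 0,0,0,0,0,1,-1, 0,0,0,0,0,1,-1, 0,0,0,0,0,1,-1, 0,0,0,0,0,0.5,-1, 0,0,0,0,0,0.25,-1, 0,0,0,0,0,0,0, 0,0,0,0,0,0,0.5, 0,0,0,0,0,0,1, 0,0,0,0,0,0,1, 0,0,0,0,0,0,1, 0,0,0,0,0,0,1]'
python3 -m crank '[0,0,0,0,0,0,1, 0,0,0,0,0,0,1, 0,0,0,0,0,0,1]'
python3 -c "
from h import *
plan(.6128,.125,.10,np.radians(87.8))"
```

```text
t: 40.2
ee_pos: [0.4371, -0.0155, 0.0216]
tool_rot: [3.141, -0.0, 1.952]
wrist_force: [-0.9, 0.2, 5.9]
grip_width: 0.11
grasp_force: 59.0
t: 40.5
ee_pos: [0.4371, -0.0155, 0.0216]
tool_rot: [3.141, -0.0, 1.952]
wrist_force: [-1.5, -0.4, 5.3]
grip_width: 0.11
grasp_force: 59.0
pos [ 0.4371 -0.0155  0.0216] rpy [ 3.141 -0.     1.952] q [-0.36  0.6   0.35  2.21 -0.53  0.4   0.81] F [-1.5 -0.4  5.3] w 0.11 t 40.5
turn units [ 0.01 -0.    3.01] shift units now-axes [ 2.6   8.62 -3.13] goal-axes [ 5.88  6.81 -3.14]
```

```bash
python3 -m crank '[0,0,0,0,0,-0.8,1, 0,0,0,0,0,-0.8,1, 0,0,0,0,0,-0.8,1, 0,0,0,0,0,-0.8,1, 0,0,1,0,0,0,1, 0,0,1,0,0,0,1, 0,0,1,0,0,0,1]' >/dev/null
python3 -m crank '[0,0,0,0.84,0.97,0,1, 0,0,0,0.84,0.97,0,1, 0,0,0,0.84,0.97,0,1, 0,0,0,0.84,0.97,0,1, 0,0,0,0.84,0.97,0,1, 0,0,0,0.84,0.97,0,1, 0,0,0,0.84,0.97,0,1, 0,0,0,0,0,0,1, 0,0,0,0,0,0,1, 0,0,0,0,0,0,1, 0,0,0,0,0,0,1]'
python3 -c "
from h import *
plan(.6128,.125,.0246,np.radians(87.8))"
```

```text
t: 42.3
ee_pos: [0.6111, 0.1238, 0.101]
tool_rot: [-3.141, 0.0, 1.532]
wrist_force: [-0.3, 0.1, -0.7]
grip_width: 0.108
grasp_force: 58.8
pos [0.6111 0.1238 0.101 ] rpy [-3.141  0.     1.532] q [-0.69  0.73  0.6   1.73 -0.53  0.85  0.12] F [-0.3  0.1 -0.7] w 0.11 t 42.3
turn units [-0.01  0.   -0.01] shift units now-axes [0.05 0.07 3.06] goal-axes [0.05 0.06 3.06]
```

```bash
python3 -m crank '[0,0,0,0.03,0.04,1,1, 0,0,0,0,0,1,1, 0,0,0,0,0,0.6,1, 0,0,0,0,0,0.25,1, 0,0,0,0,0,0.1,1, 0,0,0,0,0,0,1, 0,0,0,0,0,0,1, 0,0,0,0,0,0,1]'
```

```text
t: 43.1
ee_pos: [0.6136, 0.1257, 0.0282]
tool_rot: [3.14, -0.0, 1.533]
wrist_force: [0.8, 0.5, -2.0]
grip_width: 0.108
grasp_force: 58.9
```

```bash
python3 -m crank '[0,0,0,0,0,0.06,1, 0,0,0,0,0,0.05,1, 0,0,0,0,0,0.04,1, 0,0,0,0,0,0,1]'
python3 -m crank '[0,0,0,0,0,0,0.7, 0,0,0,0,0,0,0.4, 0,0,0,0,0,0,0, 0,0,0,0,0,0,-0.2, 0,0,0,0,0,-0.5,-0.2, 0,0,0,0,0,-1,-0.2, 0,0,0,0,0,-1,-1, 0,0,0,0,0,-1,-1, 0,0,0,0,0,-1,-1, 0,0,0,0,0,-0.5,-1, 0,0,0,-1,-0.8,0,-1, 0,0,0,-1,-0.8,0,-1]'
python3 -m crank '[0,0,0,-1,-0.8,0,-1, 0,0,0,-1,-0.8,0,-1, 0,0,0,-1,-0.8,0,-1, 0,0,0,-1,-0.8,0,-1, 0,0,0,0,0,0,-1, 0,0,0,0,0,0,-1, 0,0,0,0,0,0,-1, 0,0,0,0,0,0,-1]'
python3 - <<'E'
from h import *
c,K,R,t=wrist("w13")
# tray2: non-white, non-blue blobs within the bays of tray2, expected bracket foot & lens top
hsv=cv2.cvtColor(c,cv2.COLOR_RGB2HSV)
y=np.radians(-2.2);X=np.array([np.cos(y),np.sin(y)]);Y=np.array([-X[1],X[0]]);o=np.array([.6144,.166])
def px(a,b,z): p=K@(R@np.r_[o+a*X+b*Y,z]+t); return (p[:2]/p[2]).round(1)
print("foot corners predicted",[px(a,-.041+b,.009).tolist() for a,b in((-.023,-.025),(.023,-.025),(.023,.025),(-.023,.025))])
print("holes predicted",[px(a,-.041+b,.009).tolist() for a,b in((-.015,-.016),(.015,-.016),(.015,.016),(-.015,.016))])
print("stout top predicted",px(0,.041,.053))
# rectify bay plane at foot-top height (z=9mm), 1 px = 1 mm, and print dark extents
g=cv2.cvtColor(c,cv2.COLOR_RGB2GRAY)
src=np.float32([px(a,b,.009) for a,b in((-.05,-.082),(.05,-.082),(.05,.082),(-.05,.082))])
H=cv2.getPerspectiveTransform(src,np.float32([(0,0),(100,0),(100,164),(0,164)]))
r=cv2.warpPerspective(g,H,(101,165))
for row in range(4,80,5): print(row-82,''.join('#' if x<60 else '+' if x<100 else '.' for x in r[row,::2]))
print(manip.state()["ee_pos"] if 0 else "")
T=__import__('rig').manip.snapshot("top");cv2.imwrite("pics/topend.png",T["color"][:,:,::-1]);pickle.dump({k:T[k] for k in T},open("dend.pkl","wb"))
E
```

```text
t: 43.5
ee_pos: [0.6132, 0.1257, 0.0246]
tool_rot: [3.142, -0.001, 1.533]
wrist_force: [-2.8, 0.6, 9.0]
grip_width: 0.108
grasp_force: 60.5
t: 44.7
ee_pos: [0.571, 0.0773, 0.149]
tool_rot: [3.14, -0.0, 1.535]
wrist_force: [0.6, -1.1, -0.8]
grip_width: 0.994
grasp_force: 0.0
t: 45.5
ee_pos: [0.4882, -0.0188, 0.1485]
tool_rot: [3.141, 0.0, 1.535]
wrist_force: [0.6, 0.0, -0.5]
grip_width: 0.999
grasp_force: 0.0
foot corners predicted [[356.5, 50.4], [405.0, 50.5], [415.4, -12.0], [363.6, -12.2]]
holes predicted [[366.2, 39.7], [398.2, 39.8], [404.6, -0.2], [371.2, -0.3]]
stout top predicted [ 435.4 -139.4]
-78 +..............................................##++
-73 +..............................................+#++
-68 +..............................................##++
-63 +............#+++++++++########++++++..........##++
-58 +............+#++..++++##############..........##++
-53 +............##++..++++############+++++.......##++
-48 +............##+++++++#############+++++.......##++
-43 +............##+++++++#############+++++.......##++
-38 +............##+++++++#############+++++.......##++
-33 +............##+++++++#############++##+.......##++
-28 +............##++#++++#############++++#.......##++
-23 ###################################################
-18 ###################################################
-13 ###################################################
-8 ###################################################
-3 ###################################################
```

The bracket stands upright in the middle of its bay. Last check: the other parts and the bystanders in the top view.

Run:
```python
from h import *
a=pickle.load(open("d0.pkl","rb"))["top"]["color"];T=pickle.load(open("dend.pkl","rb"));c=T["color"];K,R,t=T["camera_matrix"],T["R"],T["t"]
for i in(a,c):
    h=cv2.cvtColor(i,cv2.COLOR_RGB2HSV);v,u=np.nonzero(cv2.inRange(h[200:240,300:380],(0,150,60),(10,255,255)));print("driver",u.mean()+300,v.mean()+200)
for n,(x0,x1,y0,y1) in dict(module=(362,400,115,170),bottle=(100,130,160,185)).items(): print(n,"mean diff",np.abs(a[y0:y1,x0:x1].astype(int)-c[y0:y1,x0:x1]).mean())
g=cv2.cvtColor(c,cv2.COLOR_RGB2GRAY)
def px(o,yaw,b,z):
    y=np.radians(yaw);p=K@(R@np.array([o[0]-b*np.sin(y),o[1]+b*np.cos(y),z])+t);return p[:2]/p[2]
for n,o,yw,b,z in(("cam",(.6116,-.1795),4.85,-.082,.057),("sink",(.6116,-.1795),4.85,0,.053),("slim",(.6116,-.1795),4.85,.082,.069),("stout",(.6144,.166),-2.2,.041,.053),("br",(.6144,.166),-2.2,-.041,.009)):
    u,v=px(o,yw,b,z);print(n,u.round(1),v.round(1));ui,vi=int(u),int(v)
    for r in range(vi-10,vi+12,2):print('  ',''.join('#' if x<60 else '+' if x<130 else '.' for x in g[r,ui-14:ui+15]))
```

```text
driver 353.0974358974359 220.2871794871795
driver 353.0051282051282 220.26666666666665
module mean diff 4.4231259968102075
bottle mean diff 5.068888888888889
cam 325.6 140.7
   .....+++++++++++++#+##+......
   #++++................++......
   ......................++.....
   +......+++###++++#++..++.....
   +.....+###+.+++++++#..++.....
   +.....####+.++++++.+..+++....
   +.....+####.+++++.+#+..++....
   ++....+######++++##++..++....
   ++.....###+##########..++....
   ++.....############+...+++...
   ++.....+++..............++...
sink 301.8 143.4
   ++++++++++++#+#+++....++.....
   +......................+.....
   ++.....................++....
   ++.....+++++++++#+##...++....
   ++....++.....++++++++...+....
   ++....++++++......+++...+....
   .+.....++##+#+++++......++...
   .++...++++++++####+++...++...
   .++...+++..+++++++++++..++...
   ..+....+###########++....+...
   ..+......................++..
slim 278.4 144.7
   ............+++++++++++++++#+
   +++++#+#+++++..........+.....
   +++++++++++##+.........++....
   +++++++#+++#++++.......++....
   ++++++#+++#+++#..++....++...+
 
[... 255 characters left out ...]
.+#.....................+
   .....++....++++++...........+
   .....++..++.......++........+
   .....+..+...........+.......+
   ....++..+...........+#......+
   ....++..++.........+##+.....+
   ....++...++......+##+#+.....+
   ....++....+###########......+
   ....++......+#######+.......+
   ....++......................+
br 214.5 147.5
   ...++.....................++.
   ...++.....................++.
   ...++..+++++++++++++++....++.
   ...+..++++++++++++++#+....++.
   ...+..+#########+#+##+....++.
   ...+..+##############.....++.
   ...+...+++++++++++++++....++.
   ...+...++.++++++++.++.....++.
   ...+...+#+#+#++++++++.....++.
   ..++......................+..
   ..++......................+..
```

```bash
python3 -c "
from rig import manip
print(manip.finish_job())"
```

```text
the job is handed in; nothing more can be done
None
```

Both kits are made up and handed in after about 46 s of robot time: the camera block, slim lens and heat sink each stand upright near the middle of their own bay in the three-bay tray, the stout lens and bracket likewise in the two-bay tray, and the final top-camera check showed no sign that the module, screwdriver or bottle had moved.

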